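Loosen the knurled collar of the carving vise by two turns

ROBOT

A 6-joint arm with a two-finger parallel gripper is mounted at the origin on a cart in front of the work surface, level with it; the furniture and walls round the work are solid. World frame = base frame: x ahead of the robot, y to its left, z up, the work surface at z = 0. Lengths are in m, angles in degrees, forces in N, time in s.
With the tool pointing down it reaches from about 0.3 to 0.75 m from the base axis. Payload 8.5 kg.
Tool frame: the origin (TCP) lies on the centre line of the jaws, within the pads' length; the fingertips stand 25 mm ahead of it and the grasp point (between the pads) lies 6 mm ahead of it; z points along the fingers, y is the line along which they close (so a half turn about z gives the same grasp; the last joint's range is limited). The gripper opens to 85 mm and grips with 20 to 120 N. Pads are 22 mm wide; open, the fingers measure 114 mm over their backs; the gripper's body (76 mm by 85 mm) begins 54 mm behind the grasp point. The pads swing forward as they close: fully open they stand 13 mm farther back than shut.
Start: joints at [-86.133, 21.807, 74.336, -0, 83.858, -12.336], TCP at [0.153, -0.528, 0.256] pointing down, gripper open.
Joint ranges: [-178.18, 178.18], [-50.72, 133.34], [12.68, 142.11], [-81.47, 261.47], [9.98, 163.14], [-165.26, 165.26]. Speed limits (degrees/s): [136.94, 136.94, 180, 180, 180, 180].

INTERFACE

Orientations are given as a 3x3 rotation matrix whose columns are the frame's x, y, z axes.
In Python, from rig import telemetry, optics, env gives the robot as it stands.
- The arm moves only by the tool send_rows, never from a script. Its argument "deltas" is a list that holds one entry, the list of rows, each a list of 7 numbers: the shift along the tool's x, y, z in m, then the turn, a rotation vector about the tool's x, y, z in rad, then the opening, from -1 (shut) to 1 (fully open), so that 0 is half open. In form: [[[x, y, z, ax, ay, az, grip], ...]]. A call has 1 to 12 rows; each row shifts and turns the commanded pose from where the row before left it, along the tool's axes as they then stand; what a row does not reach is not made up. A row lasts 1/8 s, in which the tool goes at most 62.5 mm and 10.7 degrees, less where a joint would pass 70% of its speed; a pose out of reach is approached as far as the arm can. A call is refused whole if a number of a shift passes 0.0625 or a number of a turn 0.188, either way. A call with a gripper value outside its range is refused whole. The fingers move at their own pace and stop on an object; "squeeze" is the grip in N (left out, the last holds). Time passes only in rows, so rows that do not move let the fingers close. It gives the time, the measured TCP pose, the force, the opening and the grip force at its end, in the units of the state.
- telemetry.observe(): the state, without advancing time (a new reading comes with each control period).
- optics.get_image(name): name is "scene" or "side" or "wrist"; returns a dict with "image" (400x640x3 uint8, red, green, blue), "range_z" (400x640 float32, m along the optical axis (not along the pixel's ray), 0 where there is no reading), "K" (3x3 intrinsics, pixels), "rvec" (rotation vector, rad) and "tvec" (3), from world to camera coordinates, as OpenCV has them; the wrist camera has in their place "hand_eye" (4x4, takes a point from camera to tool coordinates, whose origin is the TCP and whose axes are the flange's). Camera axes: x right, y down, z forward; pixel columns grow to the right and rows downward; lengths in m; the calibration is good to about 2 mm. A picture is of the moment at which its call begins: read the wrist's pose just before it.
- env.close_job(): hands the job in; it is judged then, once.
The state is a dict: "time_s": time; "q": joint angles; "qvel": joint speeds; "joint_efforts": joint torques, N m; "position": TCP position; "tool_rot": TCP orientation; "ft_force": force on the tool from outside, world axes, zero at the start; "wrist_torque": the same for the moment, N m; "grip_width": finger opening in m; "gripper_force": force on a finger pad.
Only numpy, scipy, OpenCV 4.12 (cv2) and the standard library are available. Lean on these libraries where they do the work, as an engineer would, in place of code of your own. Each camera call takes 0.05 s, during which the arm holds its last target. There are 200 camera calls.

TASK

One of the two round carver's vises holds a white pebble pendant between its jaws. With a fingertip against the knurled rim of that vise's collar, roll the collar anticlockwise (seen from above) by two full turns, counted, so that its dark index mark comes round to the brass pointer for the second time, and stop there. Do not grasp or lift anything: leave the pendant lying untouched in the jaws, leave the empty vise's collar alone, and leave the other things where they are.

Things in the scene. Friction and masses are not known exactly. Their poses are not given: they have to be found in the camera images.
- loaded_vise: the vise that holds the pendant: low round carver's vise bolted to the bench, dark steel base flange 128 mm across and 12 mm thick; origin on its axis at the bench top, z up. A bare-metal knurled locking collar, 100 mm across over its 30 ribs (ribs 3 mm high), spans heights 16 to 43 mm above the bench. Above the collar stand only a small table (70 mm across) and two low jaws, 58 mm apart over their outer faces, up to 67 mm above the bench. 
- loaded_vise_axis (a point): point on the loaded vise's vertical axis at 29 mm above the bench, mid-height of its knurled collar
- loaded_vise_pointer (a point): fixed brass pointer (12 x 8 mm) on the loaded vise's base flange, 58 mm from its axis, below the rim
- loaded_vise_mark (a point): raised dark index mark (11 x 9 mm, 3 mm high) on top of the loaded vise's collar, 40 mm from the axis; turns with the collar, starts in line with the pointer
- loaded_vise_collar (a joint): turn of the knurled collar of the loaded vise in rad: 0 as found, growing anticlockwise seen from above (the loosening way); 2 pi is one full turn. Stiff: needs about 0.06 N m plus 0.02 N m per rad/s, stays where it is left, never springs back. Each turn backs each jaw off by 1.5 mm; the collar does not rise. It is too wide to pinch; a fingertip pressed on the ribs with about 5 N drags it along. The collar's stop lies almost four turns out.
- empty_vise: the same kind of vise with nothing in its jaws, to be left alone: low round carver's vise bolted to the bench, dark steel base flange 128 mm across and 12 mm thick; origin on its axis at the bench top, z up. A bare-metal knurled locking collar, 100 mm across over its 30 ribs (ribs 3 mm high), spans heights 16 to 43 mm above the bench. Above the collar stand only a small table (70 mm across) and two low jaws, 58 mm apart over their outer faces, up to 67 mm above the bench. 
- empty_vise_collar (a joint): turn of the knurled collar of the empty vise in rad: 0 as found, growing anticlockwise seen from above (the loosening way); 2 pi is one full turn. Stiff: needs about 0.06 N m plus 0.02 N m per rad/s, stays where it is left, never springs back. Each turn backs each jaw off by 1.5 mm; the collar does not rise. It is too wide to pinch; a fingertip pressed on the ribs with about 5 N drags it along. Leave it.
- pendant: loose white oval pebble pendant with a wire loop, 38 x 78 x 15 mm, lying flat on the loaded vise's table between the jaws, 52 mm above the bench; its ends reach up to 45 mm from the vise's axis; origin under its middle
- tub: bystander: round white tub, 109 mm across, 46 mm tall, behind the vises; origin at the centre of its underside
- wax: bystander: block of beeswax, 30 x 50 x 20 mm, in front of and between the vises; origin under its middle
- tin: bystander: small round ochre tin, 43 mm across, 21 mm tall, behind the vises; origin under its middle
- blank: bystander: pale bone blank, 30 x 121 x 19 mm, in front of the vises to the right; origin under its middle
- roll: bystander: roll of masking tape lying flat, 100 mm across, 25 mm tall, behind the vises; origin under its middle
- weight: bystander: small brass weight, 24 mm across, 35 mm tall, in front of the vises to the left; origin under its middle
Not all that is in view belongs to the job. Leave any red look-alike of the loaded_vise alone. What is shaped like the pendant but blue is not meant.

How it is judged (in metres and radians):
On the way:
1. the loaded vise's collar has been rolled one full turn (to within 30 degrees) with the fingers on it (value of joint loaded_vise_collar between 5.76 and 11.5 rad and contact force between the fingers and loaded_vise above 0.2 N).
At the end, for the whole second after the job is handed in: Loaded vise's collar rests two full turns anticlockwise of its start, within 30 degrees; empty vise's collar within 15 degrees of its start; pendant in the jaws within 15 mm of the vise's axis, raised less than 8 mm; the six bystanders within 30 mm of their starts (value of joint loaded_vise_collar between 12.046 and 13.086 rad and velocity of joint loaded_vise_collar between -0.05 and 0.05 rad/s and value of joint empty_vise_collar between -0.26 and 0.26 rad and horizontal distance between pendant and loaded_vise below 0.015 m and height (world z) of pendant between 0.045 and 0.06 m and not (distance of tub from where it was at the start of the episode above 0.03 m) and not (distance of wax from where it was at the start of the episode above 0.03 m) and not (distance of tin from where it was at the start of the episode above 0.03 m) and not (distance of blank from where it was at the start of the episode above 0.03 m) and not (distance of roll from where it was at the start of the episode above 0.03 m) and not (distance of weight from where it was at the start of the episode above 0.03 m)); the robot touches nothing.
It fails at once if the fingers touch the pendant (contact force between the fingers and pendant above 0.5 N).
It fails at once if the pendant is lifted or carried off (height (world z) of pendant above 0.065 m or horizontal distance between pendant and loaded_vise above 0.02 m).
It fails at once if the collar is over-turned, past two and a quarter turns (value of joint loaded_vise_collar above 14.14 rad).
It fails at once if the empty vise's collar is turned by more than 15 degrees (value of joint empty_vise_collar above 0.26 rad or value of joint empty_vise_collar below -0.26 rad).
It fails at once if a bystander is lifted, or moved by more than 30 mm (distance of any of tub, wax, tin, blank, roll, weight from where it was at the start of the episode above 0.03 m or height (world z) of any of tub, wax, tin, blank, roll, weight above 0.02 m).
It also fails if it takes over 64 s, if anything falls off the work surface, if the arm or the gripper's body presses on something with over 40 N, if the wrist force passes 120 N, or if a joint passes its speed limit or range.

## Working session

There is one attempt and no reset: what is moved stays moved. The work goes in short steps, Python scripts to look and compute and a tool call to move; the robot and the scene stay as the last step left them, time stands still between calls to the robot, and variables do not carry over. Pictures are saved under pics/ and viewed, at most 10 in all, crops included, and the job is handed in when it is done.

Besides the shell and the picture viewer there is one more tool, called after "Call:" as name([rows], argument=value, ...), one row to a line, values as JSON. send_rows: Moves the arm, as the interface text tells. Its arguments: {"type":"object","properties":{"deltas":{"type":"array"},"squeeze":{"type":"number"}},"required":["deltas"]}

```bash
mkdir -p pics; cat > h.py <<'E'
import numpy as np, cv2
from rig import telemetry, optics, env
def grab(n):
    s=telemetry.observe(); d=optics.get_image(n); d['s']=s
    if 'rvec' in d:
        R=cv2.Rodrigues(np.array(d['rvec'],float))[0]; t=np.array(d['tvec'],float).ravel()
        d['R']=R.T; d['c']=-R.T@t
    else:
        T=np.eye(4);T[:3,:3]=np.array(s['tool_rot']).reshape(3,3);T[:3,3]=s['position'];T=T@np.array(d['hand_eye']);d['R']=T[:3,:3];d['c']=T[:3,3]
    return d
def ray(d,u,v,z):
    r=d['R']@np.linalg.inv(d['K'])@np.array([u,v,1.]); return d['c']+r*(z-d['c'][2])/r[2]
def proj(d,p):
    q=d['K']@(d['R'].T@(np.array(p)-d['c'])); return q[:2]/q[2]
def save(d,n): cv2.imwrite('pics/'+n,d['image'][:,:,::-1])
E
python3 - <<'E'
from h import *
a=grab('scene');b=grab('side');save(a,'a.png')
im=np.vstack([a['image'],b['image']])[:,:,::-1]
cv2.imwrite('pics/ab.png',cv2.resize(im,(480,600)))
save(b,'b.png')
print(a['c'],b['c'])
E
```

```text
[-0.65830725 -0.57335895  0.80946645] [ 0.26454116 -0.86570688  0.83909176]
```

View pics/a.png

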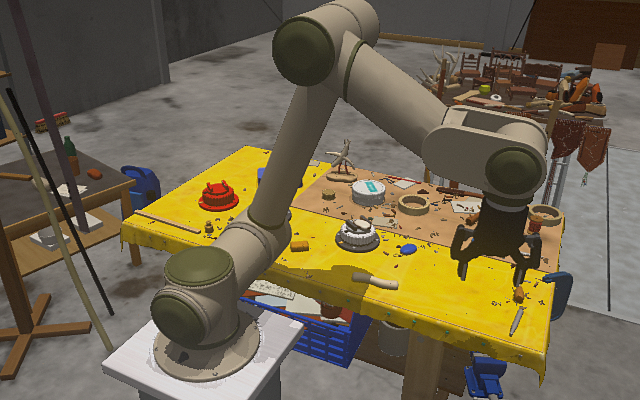

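View pics/b.png

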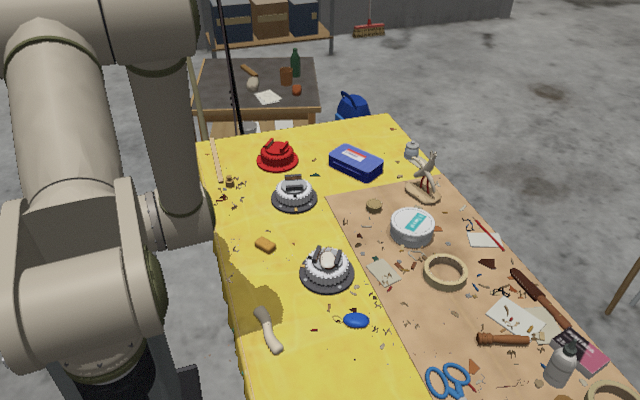

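The scene image has the loaded vise at about (357,235). In the side image, the candidates are:
- **Loaded vise:** grey, at (327,268), with a white pebble in its jaws.
- **Empty vise:** grey, at (294,193).
- **Red look-alike:** at (277,155).

The blue pebble at (356,320) is not meant. The grey vise at (327,268) fits the description, so I'll confirm it in a crop.

```bash
python3 - <<'E'
from h import *
b=grab('side')
cv2.imwrite('pics/c.png',cv2.resize(b['image'][160:360,220:470,::-1],None,fx=3,fy=3,interpolation=cv2.INTER_CUBIC))
v,u=np.mgrid[0:400,0:640]; Z=b['range_z']
P=np.stack([u,v,np.ones_like(u)],-1)@np.linalg.inv(b['K']).T*Z[...,None]@b['R'].T+b['c']
np.save('P.npy',P)
from scipy.optimize import least_squares
for n,(cu,cv) in dict(loaded=(327,268),empty=(294,193)).items():
    m=(abs(u-cu)<40)&(abs(v-cv)<40)&(Z>0)
    for lo,hi,r in((.018,.038,.0495),(.004,.0125,.064)):
        Q=P[m&(P[...,2]>lo)&(P[...,2]<hi)]
        c0=np.median(Q[:,:2],0)
        f=lambda c:np.hypot(*(Q[:,:2]-c).T)-r
        s=least_squares(f,c0,loss='soft_l1',f_scale=.002); print(n,lo,len(Q),s.x,np.median(abs(s.fun)))
    Q=P[m&(P[...,2]>.05)&(P[...,2]<.075)];print('top',Q.mean(0),Q.max(0))
# things: heights
m=(P[...,2]>.012)&(P[...,2]<.1)&(Z>0)&(P[...,0]>.2)&(P[...,0]<.8)&(P[...,1]>-.6)&(P[...,1]<.5)
n,l,st,ce=cv2.connectedComponentsWithStats(m.astype(np.uint8))
for i in range(1,n):
    if st[i,4]>40:
        q=P[l==i];print(ce[i].astype(int),st[i,4],q.min(0).round(3),q.max(0).round(3))
E
```

```text
loaded 0.018 259 [ 0.52604111 -0.13551732] 0.0011905803156654488
loaded 0.004 942 [ 0.5373106  -0.12596713] 0.012756092274651347
top [ 0.52251404 -0.14527099  0.06112304] [ 0.5602777  -0.10079605  0.07033293]
empty 0.018 421 [0.52569996 0.18182152] 0.03131925061845511
empty 0.004 816 [0.53268986 0.18347654] 0.037588183580955566
top [0.52769073 0.15170943 0.05725953] [0.56162343 0.31394225 0.07128327]
[276 153] 760 [0.479 0.292 0.012] [0.588 0.39  0.07 ]
[354 161] 1224 [0.671 0.155 0.012] [0.8   0.324 0.048]
[230 179] 81 [0.359 0.237 0.012] [0.395 0.276 0.047]
[293 191] 1018 [0.473 0.085 0.012] [0.585 0.202 0.071]
[373 205] 178 [0.698 0.02  0.012] [0.741 0.065 0.03 ]
[409 227] 1267 [ 0.715 -0.134  0.012] [ 0.8   -0.022  0.054]
[264 244] 198 [ 0.386 -0.038  0.012] [0.433 0.012 0.024]
[191 243] 99 [ 0.2   -0.052  0.081] [ 0.29  -0.035  0.1  ]
[326 267] 1496 [ 0.465 -0.2    0.012] [ 0.586 -0.088  0.07 ]
[439 274] 572 [ 0.73  -0.277  0.012] [ 0.8   -0.177  0.033]
[267 328] 513 [ 0.342 -0.314  0.012] [ 0.379 -0.193  0.023]
[355 318] 192 [ 0.521 -0.302  0.012] [ 0.56  -0.266  0.019]
[489 338] 271 [ 0.75  -0.431  0.012] [ 0.8   -0.395  0.03 ]
[448 381] 487 [ 0.612 -0.505  0.012] [ 0.695 -0.432  0.017]
```

View pics/c.png

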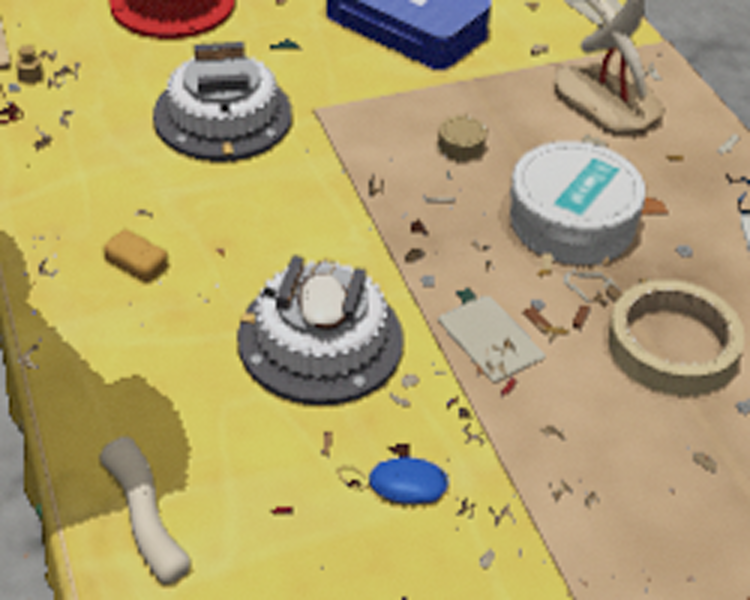

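The crop confirms the target: the loaded vise has the white pebble at crop (323,300), its pointer at (248,318) and its mark at (268,292). The vise axis is near (0.526, -0.136). Next I'll move over it for a wrist view.

```bash
python3 - <<'E'
from h import *
s=telemetry.observe();R=np.array(s['tool_rot']).reshape(3,3);print(R.round(3),s['position'],s['time_s'],s['grip_width'])
print(R.T@(np.array([.50,-.136,.256])-s['position']))
d=grab('wrist');print(d['hand_eye'],d['K'])
E
```

```text
[[ 0.96   0.279 -0.   ]
 [ 0.279 -0.96   0.001]
 [ 0.    -0.001 -1.   ]] [ 0.15345664 -0.5279671   0.25587115] 0.15 0.08562855588936333
[ 4.42145868e-01 -2.79709640e-01  2.69514934e-04]
[[-5.25278204e-04 -9.57567131e-01 -2.88209842e-01  7.37831944e-02]
 [ 9.99999786e-01 -6.15458414e-04  2.22284761e-04  5.18894576e-04]
 [-3.90233753e-04 -2.88209664e-01  9.57567250e-01 -1.18189942e-01]
 [ 0.00000000e+00  0.00000000e+00  0.00000000e+00  1.00000000e+00]] [[329.84177799   0.         314.86869514]
 [  0.         329.84177799 203.94405404]
 [  0.           0.           1.        ]]
```

Call:
send_rows([
  [[0.037,-0.0233,0,0,0,0,-1],[0.037,-0.0233,0,0,0,0,-1],[0.037,-0.0233,0,0,0,0,-1],[0.037,-0.0233,0,0,0,0,-1],[0.037,-0.0233,0,0,0,0,-1],[0.037,-0.0233,0,0,0,0,-1],[0.037,-0.0233,0,0,0,0,-1],[0.037,-0.0233,0,0,0,0,-1],[0.037,-0.0233,0,0,0,0,-1],[0.037,-0.0233,0,0,0,0,-1],[0.037,-0.0233,0,0,0,0,-1],[0.036,-0.0233,0,0,0,0,-1]],
], squeeze=20)

```text
time_s: 1.7
position: [0.5017, -0.1348, 0.2562]
tool_rot: [[0.96, 0.279, -0.0], [0.279, -0.96, 0.0], [-0.0, -0.0, -1.0]]
ft_force: [0.3, -0.4, -0.6]
grip_width: 0.0
gripper_force: 0.0
```

```bash
python3 - <<'E'
from h import *
d=grab('wrist');save(d,'w1.png');s=d['s'];print(s['position'],s['q'],s['grip_width'],s['ft_force'])
v,u=np.mgrid[0:400,0:640];Z=d['range_z']
P=np.stack([u,v,np.ones_like(u)],-1)@np.linalg.inv(d['K']).T*Z[...,None]@d['R'].T+d['c']
from scipy.optimize import least_squares
m=(Z>0)&(np.hypot(P[...,0]-.526,P[...,1]+.136)<.075)
Q=P[m]
for lo,hi in((.0,.006),(.008,.015),(.02,.038),(.039,.047)):
    q=Q[(Q[:,2]>lo)&(Q[:,2]<hi)];print(lo,len(q),q.min(0).round(4),q.max(0).round(4))
q=Q[(Q[:,2]>.039)&(Q[:,2]<.046)]
# outer boundary per angle
c=np.array([.526,-.136])
for it in range(5):
    a=np.arctan2(q[:,1]-c[1],q[:,0]-c[0]);r=np.hypot(*(q[:,:2]-c).T)
    b=((a+np.pi)/2/np.pi*36).astype(int); E=np.array([q[b==i][r[b==i].argmax(),:2] for i in range(36) if (b==i).sum()>5])
    f=least_squares(lambda p:np.hypot(*(E-p[:2]).T)-p[2],[*c,.05],loss='soft_l1',f_scale=.001);c=f.x[:2]
print(f.x,len(E))
E
```

```text
[ 0.50165582 -0.13478733  0.25622368] [-2.81108282e+01  1.87450646e+01  7.91118566e+01 -4.48752930e-03
  8.21528880e+01  4.56819735e+01] 3.390913412047875e-05 [ 0.34978724 -0.37503448 -0.6038852 ]
0.0 3202 [ 0.4511 -0.2107  0.    ] [ 0.6009 -0.0611  0.0059]
0.008 3352 [ 0.462  -0.1995  0.0081] [ 0.589  -0.0726  0.0149]
0.02 50 [ 0.4981 -0.1842  0.021 ] [ 0.5748 -0.0877  0.0376]
0.039 2889 [ 0.476  -0.1855  0.0391] [ 0.5753 -0.0864  0.0469]
[ 0.52564735 -0.13612268  0.04940278] 36
```

View pics/w1.png

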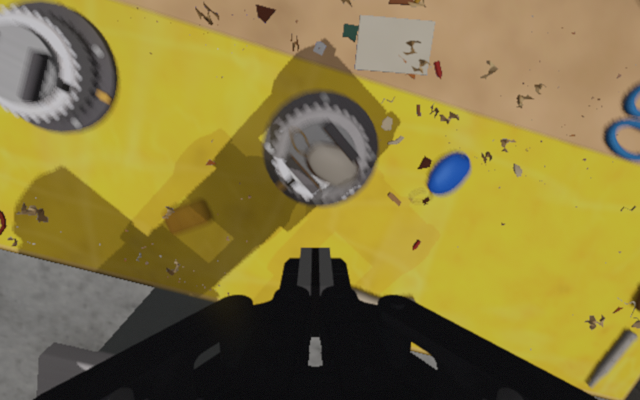

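The wrist view shows the loaded vise at (320,148) with the pebble at (330,160), and the closed fingertips at (315,255). The depth fit puts the axis at (0.5256, -0.1361), and the 49 mm radius matches the collar. I'll press with the narrow side of the closed fingers and orbit in the order yaw -70° to 170°, three times.

Call:
send_rows([
  [[0.0138,0.0413,0,0,0,0,-1],[0.0138,0.0413,0,0,0,0,-1],[0,0,0,0,0,0.1671,-1],[0,0,0,0,0,0.1671,-1],[0,0,0,0,0,0.1671,-1],[0,0,0,0,0,0.1671,-1],[0,0,0,0,0,0.1671,-1],[0,0,0,0,0,0.1671,-1],[0,0,0,0,0,0.1671,-1],[0,0,0,0,0,0.1671,-1],[0,0,0,0,0,0.1671,-1],[0,0,0.05,0,0,0,-1]],
])

```text
time_s: 3.25
position: [0.5517, -0.2085, 0.2086]
tool_rot: [[0.341, -0.94, 0.007], [-0.94, -0.341, -0.004], [0.006, -0.005, -1.0]]
ft_force: [0.6, -0.3, -0.3]
grip_width: 0.0
gripper_force: 0.0
```

```bash
cat >> h.py <<'E'
C=np.array([.5256,-.1361])
def where():
    s=telemetry.observe();R=np.array(s['tool_rot']).reshape(3,3);p=np.array(s['position']);e=p[:2]-C
    print('t',s['time_s'],'pos',p.round(4),'yawx',np.degrees(np.arctan2(R[1,0],R[0,0])).round(2),'r,phi',np.hypot(*e).round(4),np.degrees(np.arctan2(e[1],e[0])).round(2),
     'axis in tool',(R.T@np.array([C[0]-p[0],C[1]-p[1],0])).round(4),'Ftool',(R.T@np.array(s['ft_force'])).round(2),'q6',s['q'][5], 'tilt',R[2].round(3))
E
python3 - <<'E'
from h import *
where()
d=grab('wrist');v,u=np.mgrid[0:400,0:640];Z=d['range_z'];H=np.array(d['hand_eye'])
P=np.stack([u,v,np.ones_like(u)],-1)@np.linalg.inv(d['K']).T*Z[...,None]@H[:3,:3].T+H[:3,3]
for z in np.arange(-.07,.03,.01):
    q=P[(Z>0)&(abs(P[...,2]-z)<.005)&(abs(P[...,1])<.08)&(P[...,0]<.06)]
    if len(q):print(z.round(3),len(q),q.min(0).round(4),q.max(0).round(4))
E
```

```text
t 3.25 pos [ 0.5517 -0.2085  0.2086] yawx -70.07 r,phi 0.0769 -70.16 axis in tool [-0.0769 -0.0001 -0.0005] Ftool [ 0.5  -0.48  0.34] q6 127.873988513961 tilt [ 0.006 -0.005 -1.   ]
-0.07 950 [ 0.0166 -0.0194 -0.0702] [ 0.0216  0.0178 -0.065 ]
-0.06 10346 [ 0.0052 -0.0627 -0.065 ] [ 0.0193  0.0611 -0.055 ]
-0.05 11323 [-0.0056 -0.058  -0.055 ] [ 0.0192  0.0568 -0.045 ]
-0.04 6055 [-0.0085 -0.0499 -0.045 ] [ 0.0188  0.0491 -0.035 ]
-0.03 7167 [-0.0105 -0.0416 -0.035 ] [ 0.0151  0.04   -0.025 ]
-0.02 2324 [-0.0107 -0.0333 -0.025 ] [ 0.0151  0.0324 -0.015 ]
-0.01 987 [-0.0105 -0.0144 -0.015 ] [ 0.0129  0.0128 -0.005 ]
0.0 796 [ 0.0066 -0.0144 -0.005 ] [0.0126 0.0129 0.005 ]
0.01 654 [ 0.0068 -0.0143  0.005 ] [0.0126 0.0129 0.015 ]
0.02 229 [ 0.0071 -0.0135  0.015 ] [0.0127 0.012  0.0211]
```

Call:
send_rows([
  [[0,0,0.052,0,0,0,-1],[0,0,0.052,0,0,0,-1],[0,0,0.05,0,0,0,-1],[-0.009,0,0,0,0,0,-1],[0,0,0,0,0,0,-1],[0,0,0,0,0,0,-1]],
])

```text
time_s: 4.05
position: [0.5483, -0.1996, 0.0547]
tool_rot: [[0.343, -0.939, 0.003], [-0.939, -0.343, -0.002], [0.003, -0.003, -1.0]]
ft_force: [-0.7, -0.1, -0.3]
grip_width: 0.0
gripper_force: 0.0
```

```bash
python3 -c "
from h import *
where()"
```

```text
t 4.05 pos [ 0.5483 -0.1996  0.0547] yawx -69.94 r,phi 0.0675 -70.32 axis in tool [-0.0675 -0.0004 -0.0002] Ftool [-0.15  0.74  0.27] q6 128.32205021783813 tilt [ 0.003 -0.003 -1.   ]
```

Call:
send_rows([
  [[-0.002,0,0,0,0,0,-1],[-0.002,0,0,0,0,0,-1],[-0.001,0,0,0,0,0,-1],[0,0,0,0,0,0,-1],[0,0,0,0,0,0,-1]],
])

```text
time_s: 4.68
position: [0.5456, -0.1945, 0.0523]
tool_rot: [[0.343, -0.939, -0.0], [-0.939, -0.343, 0.0], [-0.0, 0.0, -1.0]]
ft_force: [-0.1, 0.2, 0.6]
grip_width: -0.0002
gripper_force: 0.0
```

```bash
python3 -c "
from h import *
where()"
```

```text
t 4.675 pos [ 0.5456 -0.1945  0.0523] yawx -69.97 r,phi 0.0618 -71.11 axis in tool [-0.0618 -0.0012  0.    ] Ftool [-0.18  0.01 -0.64] q6 128.64014103351587 tilt [-0.  0. -1.]
```

Call:
send_rows([
  [[-0.001,-0.001,0,0,0,0,-1],[-0.001,0,0,0,0,0,-1],[0,0,0,0,0,0,-1],[0,0,0,0,0,0,-1]],
])

```text
time_s: 5.18
position: [0.5462, -0.1927, 0.0524]
tool_rot: [[0.342, -0.94, 0.001], [-0.94, -0.342, -0.001], [0.001, -0.001, -1.0]]
ft_force: [1.6, -4.5, -1.7]
grip_width: 0.0
gripper_force: 2.6
```

```bash
python3 -c "
from h import *
where()"
```

```text
t 5.175 pos [ 0.5462 -0.1927  0.0524] yawx -69.97 r,phi 0.0603 -70.04 axis in tool [-0.0603 -0.0001 -0.0001] Ftool [4.81 0.04 1.66] q6 128.8461800488217 tilt [ 0.001 -0.001 -1.   ]
```

Call:
send_rows([
  [[-0.0012,-0.0104,0,0,0,-0.1745,-1],[-0.0009,-0.0104,0,0,0,-0.1745,-1],[-0.0009,-0.0104,0,0,0,-0.1745,-1],[-0.0009,-0.0104,0,0,0,-0.1745,-1]],
])

```text
time_s: 5.68
position: [0.5777, -0.1658, 0.0524]
tool_rot: [[0.869, -0.495, 0.001], [-0.495, -0.869, -0.001], [0.001, 0.0, -1.0]]
ft_force: [1.6, -2.9, -0.8]
grip_width: 0.0
gripper_force: 1.2
```

```bash
python3 -c "
from h import *
where()
d=grab('wrist');save(d,'w2.png')"
```

```text
t 5.675 pos [ 0.5777 -0.1658  0.0524] yawx -29.65 r,phi 0.0599 -29.68 axis in tool [-0.0599 -0.     -0.0001] Ftool [2.85 1.69 0.78] q6 92.3728860887291 tilt [ 0.001  0.    -1.   ]
```

View pics/w2.png

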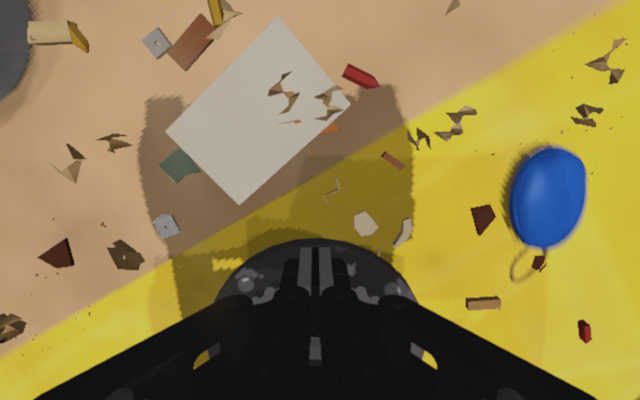

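The picture shows the fingertip at (315,260) on the collar rim. The tangential force of 1.7 N matches the expected collar drag, so the collar is rolling. I'll carry on with a little more press.

Call:
send_rows([
  [[-0.0013,-0.0104,0,0,0,-0.1745,-1],[-0.0009,-0.0104,0,0,0,-0.1745,-1],[-0.0009,-0.0104,0,0,0,-0.1745,-1],[-0.0009,-0.0104,0,0,0,-0.1745,-1],[-0.0009,-0.0104,0,0,0,-0.1745,-1]],
])

```text
time_s: 6.35
position: [0.5815, -0.1146, 0.0525]
tool_rot: [[0.939, 0.345, 0.001], [0.345, -0.939, 0.0], [0.001, 0.0, -1.0]]
ft_force: [1.8, -0.2, -0.6]
grip_width: -0.0001
gripper_force: 0.8
```

```bash
python3 -c "
from h import *
where()"
```

```text
t 6.35 pos [ 0.5815 -0.1146  0.0525] yawx 20.18 r,phi 0.0599 21.03 axis in tool [-0.0599  0.0009 -0.0001] Ftool [1.58 0.83 0.56] q6 47.19421924355183 tilt [ 0.001  0.    -1.   ]
```

Call:
send_rows([
  [[-0.0012,0,0,0,0,0,-1],[-0.0009,-0.0104,0,0,0,-0.1745,-1],[-0.0009,-0.0104,0,0,0,-0.1745,-1],[-0.0009,-0.0104,0,0,0,-0.1745,-1]],
])

```text
time_s: 6.85
position: [0.5629, -0.0891, 0.0525]
tool_rot: [[0.642, 0.766, 0.002], [0.766, -0.642, 0.001], [0.003, 0.001, -1.0]]
ft_force: [4.8, 2.9, -0.8]
grip_width: -0.0002
gripper_force: 2.5
```

```bash
python3 -c "
from h import *
where()"
```

```text
t 6.85 pos [ 0.5629 -0.0891  0.0525] yawx 50.04 r,phi 0.06 51.52 axis in tool [-0.06    0.0016 -0.0002] Ftool [5.28 1.78 0.84] q6 18.937856668235963 tilt [ 0.003  0.001 -1.   ]
```

Call:
send_rows([
  [[-0.001,-0.0102,0,0,0,-0.1745,-1],[-0.001,-0.0102,0,0,0,-0.1745,-1],[-0.0009,-0.0102,0,0,0,-0.1745,-1],[-0.0009,-0.0102,0,0,0,-0.1745,-1]],
])

```text
time_s: 7.35
position: [0.5239, -0.0755, 0.0524]
tool_rot: [[-0.001, 1.0, -0.001], [1.0, 0.001, 0.002], [0.002, -0.001, -1.0]]
ft_force: [2.7, 2.8, 1.1]
grip_width: -0.0
gripper_force: 1.2
```

```bash
python3 -c "
from h import *
where()"
```

```text
t 7.35 pos [ 0.5239 -0.0755  0.0524] yawx 90.04 r,phi 0.0606 91.64 axis in tool [-0.0606  0.0017 -0.0001] Ftool [ 2.8   2.74 -1.13] q6 -21.18325524886562 tilt [ 0.002 -0.001 -1.   ]
```

Call:
send_rows([
  [[-0.0015,-0.0102,0,0,0,-0.1745,-1],[-0.0009,-0.0102,0,0,0,-0.1745,-1],[-0.0009,-0.0102,0,0,0,-0.1745,-1],[-0.0009,-0.0102,0,0,0,-0.1745,-1]],
])

```text
time_s: 7.85
position: [0.4854, -0.09, 0.0523]
tool_rot: [[-0.643, 0.766, -0.002], [0.766, 0.643, 0.002], [0.003, -0.0, -1.0]]
ft_force: [0.1, 2.3, 2.0]
grip_width: -0.0002
gripper_force: 1.0
```

```bash
python3 -c "
from h import *
where()"
```

```text
t 7.85 pos [ 0.4854 -0.09    0.0523] yawx 130.04 r,phi 0.0612 131.13 axis in tool [-0.0612  0.0012 -0.0002] Ftool [ 1.67  1.52 -1.95] q6 -64.39587524698214 tilt [ 0.003 -0.    -1.   ]
```

Call:
send_rows([
  [[-0.0016,-0.0103,0,0,0,-0.1745,-1],[-0.0009,-0.0103,0,0,0,-0.1745,-1],[-0.0009,-0.0103,0,0,0,-0.1745,-1],[-0.0009,-0.0103,0,0,0,-0.1745,-1]],
])

```text
time_s: 8.35
position: [0.465, -0.1258, 0.0521]
tool_rot: [[-0.985, 0.173, -0.004], [0.173, 0.985, 0.003], [0.005, 0.002, -1.0]]
ft_force: [-2.7, 2.1, 1.6]
grip_width: -0.0001
gripper_force: 1.4
```

```bash
python3 -c "
from h import *
where()"
```

```text
t 8.35 pos [ 0.465  -0.1258  0.0521] yawx 170.03 r,phi 0.0614 170.34 axis in tool [-0.0614  0.0003 -0.0003] Ftool [ 3.01  1.65 -1.61] q6 -109.31640672038017 tilt [ 0.005  0.002 -1.   ]
```

Now I'll roll 30° further, then retreat outward and lift for a look.

Call:
send_rows([
  [[-0.0012,-0.0103,0,0,0,-0.1745,-1],[-0.0009,-0.0103,0,0,0,-0.1745,-1],[-0.0009,-0.0103,0,0,0,-0.1745,-1],[0,0,0,0,0,0,-1],[0.008,0,0,0,0,0,-1],[0.015,0,0,0,0,0,-1],[0,0,-0.06,0,0,0,-1],[0,0,-0.06,0,0,0,-1],[-0.03,0,0,0,0,0.18,-1],[-0.03,0,0,0,0,0.18,-1],[0,0,0,0,0,0,-1],[0,0,0,0,0,0,-1]],
])

```text
time_s: 9.85
position: [0.5049, -0.1498, 0.172]
tool_rot: [[-1.0, 0.01, -0.001], [0.01, 1.0, 0.001], [0.001, 0.001, -1.0]]
ft_force: [-0.0, -0.9, 0.8]
grip_width: 0.0
gripper_force: 0.0
```

```bash
python3 -c "
from h import *
where()
b=grab('side');w=grab('wrist')
A=cv2.resize(b['image'][225:305,275:385,::-1],(550,400),interpolation=cv2.INTER_CUBIC)
cv2.imwrite('pics/d.png',np.hstack([A,cv2.resize(w['image'][:,:,::-1],(250,156)) if 0 else A[:, :0]]))
for dd in (b,w): print(proj(dd,[*C,.045]),proj(dd,[C[0]-.04,C[1],.046]))
save(w,'w3.png')"
```

```text
t 9.85 pos [ 0.5049 -0.1498  0.172 ] yawx 179.44 r,phi 0.0248 -146.56 axis in tool [-0.0206  0.0139 -0.    ] Ftool [ 0.03 -0.85 -0.8 ] q6 -118.85184635466015 tilt [ 0.001  0.001 -1.   ]
[326.69053501 260.30840788] [309.74813044 263.85809968]
[333.07628776 227.81146713] [333.40383567 178.62552517]
```

View pics/w3.png

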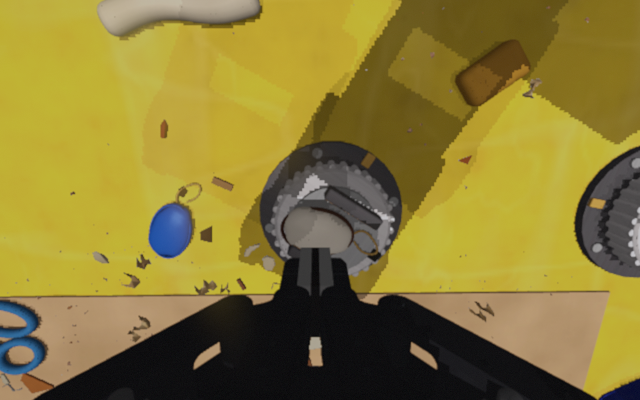

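The pointer is visible at (368,159), but the mark is not. It is presumably hidden behind the fingers or jaws at the lower right, so I'll check the side crop.

View pics/d.png

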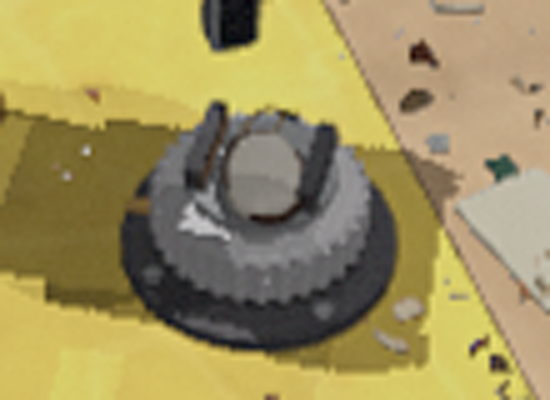

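```bash
python3 - <<'E'
from h import *
w=grab('wrist');p=ray(w,368,159,.015)[:2]-C;print('pointer',np.hypot(*p),np.degrees(np.arctan2(p[1],p[0])))
b=grab('side')
for a in range(0,360,30):
    print(a,((proj(b,[C[0]+.04*np.cos(np.radians(a)),C[1]+.04*np.sin(np.radians(a)),.046])-[275,225])*5).round())
E
```

```text
pointer 0.058174349631077885 148.3719363757191
0 [342. 156.]
30 [316. 129.]
60 [276. 114.]
90 [231. 116.]
120 [193. 132.]
150 [172. 161.]
180 [174. 194.]
210 [199. 223.]
240 [240. 239.]
270 [288. 238.]
300 [326. 219.]
330 [346. 189.]
```

The crop shows the mark as the dark spot at (283,115), about 57° in world azimuth. The pointer is at 148°, so the collar has rolled about 269° with no slip, and the pendant is undisturbed. Now I'll unwind the wrist in the air.

Call:
send_rows([
  [[-0.0232,-0.028,0,0,0,0,-1],[-0.0232,-0.028,0,0,0,0,-1],[0,0,0,0,0,0.1814,-1],[0,0,0,0,0,0.1814,-1],[0,0,0,0,0,0.1814,-1],[0,0,0,0,0,0.1814,-1],[0,0,0,0,0,0.1814,-1],[0,0,0,0,0,0.1814,-1],[0,0,0,0,0,0.1814,-1],[0,0,0,0,0,0.1814,-1],[0,0,0,0,0,0.1814,-1],[0,0,0,0,0,0.1814,-1]],
])

```text
time_s: 11.55
position: [0.5513, -0.2064, 0.1723]
tool_rot: [[0.257, 0.966, -0.0], [0.966, -0.257, 0.0], [0.0, -0.0, -1.0]]
ft_force: [0.6, 0.2, 0.4]
grip_width: -0.0002
gripper_force: 0.0
```

Call:
send_rows([
  [[0,0,0,0,0,0.1814,-1],[0,0,0,0,0,0.1814,-1],[0,0,0,0,0,0.1814,-1],[0,0,0,0,0,0.1814,-1],[0,0,0,0,0,0.1814,-1],[0,0,0,0,0,0.1814,-1],[0,0,0,0,0,0.1814,-1],[0,0,0,0,0,0.1814,-1],[0,0,0,0,0,0.1814,-1],[0,0,0,0,0,0.1814,-1],[0,0,0,0,0,0.1814,-1],[0,0,0,0,0,0.1814,-1]],
])

```text
time_s: 13.05
position: [0.5514, -0.2064, 0.1723]
tool_rot: [[0.648, -0.762, -0.0], [-0.762, -0.648, 0.0], [-0.0, 0.0, -1.0]]
ft_force: [-0.9, -0.6, 0.3]
grip_width: 0.0001
gripper_force: 0.0
```

Call:
send_rows([
  [[0,0,0,0,0,0.1814,-1],[0,0,0,0,0,0.1814,-1],[0,0,0,0,0,0,-1],[0,0,0,0,0,0,-1]],
])

```text
time_s: 13.55
position: [0.5516, -0.2063, 0.1723]
tool_rot: [[0.344, -0.939, -0.0], [-0.939, -0.344, 0.0], [-0.0, 0.0, -1.0]]
ft_force: [-0.6, -0.0, -0.7]
grip_width: -0.0002
gripper_force: 0.0
```

```bash
sed -i 's/^C=.*/C=np.array([.5250,-.1357])/' h.py; python3 -c "
from h import *
where()"
```

```text
t 13.55 pos [ 0.5516 -0.2063  0.1723] yawx -69.88 r,phi 0.0755 -69.38 axis in tool [-0.0755  0.0007  0.    ] Ftool [-0.16  0.53  0.67] q6 127.86204301186754 tilt [-0.  0. -1.]
```

Call:
send_rows([
  [[0,0.0005,0.06,0,0,0,-1],[0,0,0.06,0,0,0,-1],[0,0,0,0,0,0,-1],[-0.01,0,0,0,0,0,-1],[-0.0045,0,0,0,0,0,-1],[-0.0016,0,0,0,0,0,-1],[0,0,0,0,0,0,-1],[0,0,0,0,0,0,-1]],
])

```text
time_s: 14.55
position: [0.547, -0.1925, 0.0542]
tool_rot: [[0.341, -0.94, 0.004], [-0.94, -0.341, -0.003], [0.005, -0.003, -1.0]]
ft_force: [0.8, -4.8, 4.4]
grip_width: -0.0
gripper_force: 2.8
```

```bash
python3 -c "
from h import *
where()"
```

```text
t 14.55 pos [ 0.547  -0.1925  0.0542] yawx -70.07 r,phi 0.0609 -68.85 axis in tool [-0.0609  0.0013 -0.0003] Ftool [ 4.76  0.87 -4.41] q6 129.0348761323214 tilt [ 0.005 -0.003 -1.   ]
```

Call:
send_rows([
  [[-0.0009,-0.0103,0,0,0,-0.1745,-1],[-0.0009,-0.0103,0,0,0,-0.1745,-1],[-0.0009,-0.0103,0,0,0,-0.1745,-1],[-0.0009,-0.0103,0,0,0,-0.1745,-1],[-0.0009,-0.0103,0,0,0,-0.1745,-1],[-0.0009,-0.0103,0,0,0,-0.1745,-1]],
])

```text
time_s: 15.3
position: [0.5848, -0.1459, 0.0533]
tool_rot: [[0.986, -0.17, 0.002], [-0.17, -0.986, -0.001], [0.002, 0.001, -1.0]]
ft_force: [0.4, -1.2, 0.3]
grip_width: 0.0003
gripper_force: 0.8
```

```bash
python3 -c "
from h import *
where()"
```

```text
t 15.3 pos [ 0.5848 -0.1459  0.0533] yawx -9.76 r,phi 0.0607 -9.69 axis in tool [-0.0607  0.0001 -0.0001] Ftool [ 0.61  1.08 -0.28] q6 74.50385306893071 tilt [ 0.002  0.001 -1.   ]
```

Call:
send_rows([
  [[-0.0009,0,0,0,0,0,-1],[-0.0009,-0.0103,0,0,0,-0.1745,-1],[-0.0009,-0.0103,0,0,0,-0.1745,-1],[-0.0009,-0.0103,0,0,0,-0.1745,-1],[-0.0009,-0.0103,0,0,0,-0.1745,-1]],
])

```text
time_s: 15.92
position: [0.5773, -0.1056, 0.0533]
tool_rot: [[0.866, 0.5, 0.004], [0.5, -0.866, -0.0], [0.003, 0.002, -1.0]]
ft_force: [5.2, 0.2, -0.2]
grip_width: 0.0001
gripper_force: 2.0
```

```bash
python3 -c "
from h import *
where()"
```

```text
t 15.925 pos [ 0.5773 -0.1056  0.0533] yawx 30.02 r,phi 0.0603 29.96 axis in tool [-0.0603 -0.0001 -0.0002] Ftool [4.58 2.41 0.23] q6 37.999724790420295 tilt [ 0.003  0.002 -1.   ]
```

Call:
send_rows([
  [[-0.001,-0.0103,0,0,0,-0.1745,-1],[-0.001,-0.0103,0,0,0,-0.1745,-1],[-0.001,-0.0103,0,0,0,-0.1745,-1],[-0.001,-0.0103,0,0,0,-0.1745,-1],[-0.001,-0.0103,0,0,0,-0.1745,-1],[-0.001,-0.0103,0,0,0,-0.1745,-1]],
])

```text
time_s: 16.68
position: [0.5243, -0.0754, 0.0531]
tool_rot: [[-0.0, 1.0, 0.001], [1.0, 0.0, 0.002], [0.002, 0.001, -1.0]]
ft_force: [1.0, 4.2, 3.2]
grip_width: 0.0001
gripper_force: 2.1
```

```bash
python3 -c "
from h import *
where()"
```

```text
t 16.675 pos [ 0.5243 -0.0754  0.0531] yawx 90.02 r,phi 0.0603 90.62 axis in tool [-0.0603  0.0006 -0.0001] Ftool [ 4.23  1.04 -3.23] q6 -21.15296008956611 tilt [ 0.002  0.001 -1.   ]
```

Call:
send_rows([
  [[-0.0011,-0.0103,0,0,0,-0.1745,-1],[-0.0011,-0.0103,0,0,0,-0.1745,-1],[-0.001,-0.0103,0,0,0,-0.1745,-1],[-0.001,-0.0103,0,0,0,-0.1745,-1],[-0.001,-0.0103,0,0,0,-0.1745,-1],[-0.001,-0.0103,0,0,0,-0.1745,-1]],
])

```text
time_s: 17.42
position: [0.472, -0.106, 0.0526]
tool_rot: [[-0.866, 0.5, -0.002], [0.5, 0.866, 0.002], [0.003, 0.001, -1.0]]
ft_force: [-1.0, 2.2, 1.7]
grip_width: -0.0001
gripper_force: 1.3
```

```bash
python3 -c "
from h import *
where()"
```

```text
t 17.425 pos [ 0.472  -0.106   0.0526] yawx 150.01 r,phi 0.0608 150.76 axis in tool [-0.0608  0.0008 -0.0002] Ftool [ 1.99  1.44 -1.65] q6 -86.79014597904748 tilt [ 0.003  0.001 -1.   ]
```

Call:
send_rows([
  [[-0.0016,-0.0102,0,0,0,-0.1745,-1],[-0.001,-0.0102,0,0,0,-0.1745,-1],[-0.001,-0.0102,0,0,0,-0.1745,-1],[-0.0009,-0.0102,0,0,0,-0.1745,-1],[-0.0009,-0.0102,0,0,0,-0.1745,-1],[0,0,0,0,0,0,-1],[0.01,0,0,0,0,0,-1],[0.012,0,0,0,0,0,-1],[0,0,-0.06,0,0,0,-1],[0,0,-0.06,0,0,0,-1],[0,0,0,0,0,0,-1],[0,0,0,0,0,0,-1]],
])

```text
time_s: 18.92
position: [0.4483, -0.1639, 0.1719]
tool_rot: [[-0.941, -0.339, -0.001], [-0.339, 0.941, 0.001], [0.0, 0.001, -1.0]]
ft_force: [1.0, 0.2, -1.2]
grip_width: 0.0002
gripper_force: 0.0
```

```bash
python3 - <<'E'
from h import *
where()
b=grab('side')
cv2.imwrite('pics/e.png',cv2.resize(b['image'][225:305,275:385,::-1],(550,400),interpolation=cv2.INTER_CUBIC))
E
```

```text
t 18.925 pos [ 0.4483 -0.1639  0.1719] yawx -160.18 r,phi 0.0817 -159.82 axis in tool [-0.0817  0.0005 -0.    ] Ftool [-1.02 -0.11  1.24] q6 -144.1599252924196 tilt [ 0.     0.001 -1.   ]
```

View pics/e.png

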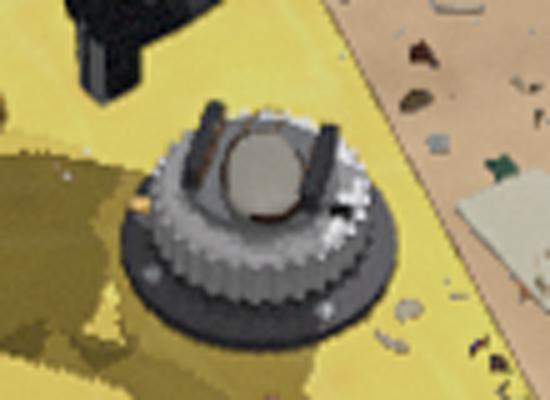

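The mark is at (345,210) in the crop, azimuth about 313°, so the collar stands at about 525° with roughly 195° to go. I'll unwind to yaw 0 on the far side.

Call:
send_rows([
  [[-0.0508,-0.0083,0,0,0,0,-1],[-0.0508,-0.0083,0,0,0,0,-1],[-0.0508,-0.0083,0,0,0,0,-1],[0,0,0,0,0,0.1744,-1],[0,0,0,0,0,0.1744,-1],[0,0,0,0,0,0.1744,-1],[0,0,0,0,0,0.1744,-1],[0,0,0,0,0,0.1744,-1],[0,0,0,0,0,0.1744,-1],[0,0,0,0,0,0.1744,-1],[0,0,0,0,0,0.1744,-1],[0,0,0,0,0,0.1744,-1]],
])

```text
time_s: 20.48
position: [0.6002, -0.1356, 0.1702]
tool_rot: [[-0.335, 0.942, -0.003], [0.942, 0.335, 0.002], [0.003, -0.003, -1.0]]
ft_force: [-0.4, 1.2, 1.0]
grip_width: -0.0001
gripper_force: 0.0
```

Call:
send_rows([
  [[0,0,0,0,0,0.1744,-1],[0,0,0,0,0,0.1744,-1],[0,0,0,0,0,0.1744,-1],[0,0,0,0,0,0.1744,-1],[0,0,0,0,0,0.1744,-1],[0,0,0,0,0,0.1744,-1],[0,0,0,0,0,0.1744,-1],[0,0,0,0,0,0.1744,-1],[0,0,0,0,0,0.1744,-1],[0,0,0,0,0,0.1744,-1],[0,0,0,0,0,0.1744,-1],[0,0,0,0,0,0,-1]],
])

```text
time_s: 21.98
position: [0.6003, -0.1357, 0.1706]
tool_rot: [[1.0, 0.001, -0.003], [0.001, -1.0, 0.001], [-0.003, -0.001, -1.0]]
ft_force: [0.1, -0.7, -0.0]
grip_width: -0.0002
gripper_force: 0.0
```

```bash
python3 -c "
from h import *
where()"
```

```text
t 21.975 pos [ 0.6003 -0.1357  0.1706] yawx 0.09 r,phi 0.0753 0.02 axis in tool [-0.0753 -0.0001  0.0002] Ftool [0.11 0.75 0.  ] q6 66.17071578610803 tilt [-0.003 -0.001 -1.   ]
```

Call:
send_rows([
  [[0,0,0.06,0,0,0,-1],[0,0,0.058,0,0,0,-1],[0,0,0,0,0,0,-1],[-0.01,0,0,0,0,0,-1],[-0.0045,0,0,0,0,0,-1],[-0.0016,0,0,0,0,0,-1],[0,0,0,0,0,0,-1],[0,0,0,0,0,0,-1]],
])

```text
time_s: 22.98
position: [0.5855, -0.136, 0.055]
tool_rot: [[1.0, 0.0, 0.002], [0.0, -1.0, -0.001], [0.002, 0.001, -1.0]]
ft_force: [3.2, -0.1, 1.3]
grip_width: 0.0002
gripper_force: 1.7
```

```bash
python3 -c "
from h import *
where()"
```

```text
t 22.975 pos [ 0.5855 -0.136   0.055 ] yawx 0.02 r,phi 0.0605 -0.33 axis in tool [-0.0605 -0.0004 -0.0001] Ftool [ 3.17  0.13 -1.25] q6 65.61991263135074 tilt [ 0.002  0.001 -1.   ]
```

Call:
send_rows([
  [[-0.0005,0,0,0,0,0,-1],[-0.001,-0.0103,0,0,0,-0.1745,-1],[-0.001,-0.0103,0,0,0,-0.1745,-1],[-0.001,-0.0103,0,0,0,-0.1745,-1],[-0.001,-0.0103,0,0,0,-0.1745,-1],[-0.001,-0.0103,0,0,0,-0.1745,-1],[-0.001,-0.0103,0,0,0,-0.1745,-1]],
])

```text
time_s: 23.85
position: [0.5549, -0.0837, 0.0548]
tool_rot: [[0.495, 0.869, 0.003], [0.869, -0.495, 0.001], [0.002, 0.002, -1.0]]
ft_force: [4.6, 5.2, 4.1]
grip_width: -0.0003
gripper_force: 3.2
```

```bash
python3 -c "
from h import *
where()"
```

```text
t 23.85 pos [ 0.5549 -0.0837  0.0548] yawx 60.34 r,phi 0.06 60.08 axis in tool [-0.06   -0.0003 -0.0001] Ftool [ 6.82  1.4  -4.09] q6 8.883230019449602 tilt [ 0.002  0.002 -1.   ]
```

Call:
send_rows([
  [[-0.001,-0.0103,0,0,0,-0.1745,-1],[-0.001,-0.0103,0,0,0,-0.1745,-1],[-0.001,-0.0103,0,0,0,-0.1745,-1],[-0.001,-0.0103,0,0,0,-0.1745,-1],[-0.001,-0.0103,0,0,0,-0.1745,-1],[-0.001,-0.0103,0,0,0,-0.1745,-1]],
])

```text
time_s: 24.6
position: [0.4934, -0.0842, 0.054]
tool_rot: [[-0.505, 0.863, -0.003], [0.863, 0.505, 0.002], [0.003, -0.001, -1.0]]
ft_force: [-0.5, 2.7, -0.2]
grip_width: 0.0001
gripper_force: 0.7
```

```bash
python3 -c "
from h import *
where()"
```

```text
t 24.6 pos [ 0.4934 -0.0842  0.054 ] yawx 120.35 r,phi 0.0604 121.51 axis in tool [-0.0604  0.0012 -0.0002] Ftool [2.55 0.94 0.25] q6 -53.664970753031014 tilt [ 0.003 -0.001 -1.   ]
```

Call:
send_rows([
  [[-0.0018,-0.0101,0,0,0,-0.1745,-1],[-0.0011,-0.0101,0,0,0,-0.1745,-1],[-0.0011,-0.0101,0,0,0,-0.1745,-1],[-0.001,-0.0102,0,0,0,-0.1745,-1],[-0.001,-0.0102,0,0,0,-0.1745,-1],[-0.001,-0.0102,0,0,0,-0.1745,-1]],
])

```text
time_s: 25.35
position: [0.4643, -0.1361, 0.0537]
tool_rot: [[-1.0, -0.006, -0.006], [-0.006, 1.0, 0.003], [0.006, 0.003, -1.0]]
ft_force: [-4.9, 2.0, 3.4]
grip_width: 0.0004
gripper_force: 2.2
```

```bash
python3 -c "
from h import *
where()"
```

```text
t 25.35 pos [ 0.4643 -0.1361  0.0537] yawx -179.66 r,phi 0.0607 -179.58 axis in tool [-0.0607  0.0001 -0.0004] Ftool [ 4.9   2.05 -3.35] q6 -120.70380669343928 tilt [ 0.006  0.003 -1.   ]
```

One more row, stop, retreat, and look.

Call:
send_rows([
  [[-0.0009,-0.0103,0,0,0,-0.1745,-1],[0,0,0,0,0,0,-1],[0.01,0,0,0,0,0,-1],[0.015,0,0,0,0,0,-1],[0,0,-0.06,0,0,0,-1],[0,0,-0.06,0,0,0,-1],[0.05,0,0,0,0,0,-1],[0,0,0,0,0,0,-1],[0,0,0,0,0,0,-1]],
])

```text
time_s: 26.48
position: [0.3933, -0.1604, 0.1742]
tool_rot: [[-0.985, -0.173, 0.0], [-0.173, 0.985, 0.0], [-0.0, 0.0, -1.0]]
ft_force: [-0.4, -0.5, -0.4]
grip_width: -0.0003
gripper_force: 0.0
```

```bash
python3 - <<'E'
from h import *
where()
b=grab('side')
cv2.imwrite('pics/f.png',cv2.resize(b['image'][225:305,275:385,::-1],(550,400),interpolation=cv2.INTER_CUBIC))
E
```

```text
t 26.475 pos [ 0.3933 -0.1604  0.1742] yawx -170.06 r,phi 0.134 -169.37 axis in tool [-0.134   0.0016  0.    ] Ftool [ 0.49 -0.4   0.4 ] q6 -138.1936962156294 tilt [-0.  0. -1.]
```

View pics/f.png

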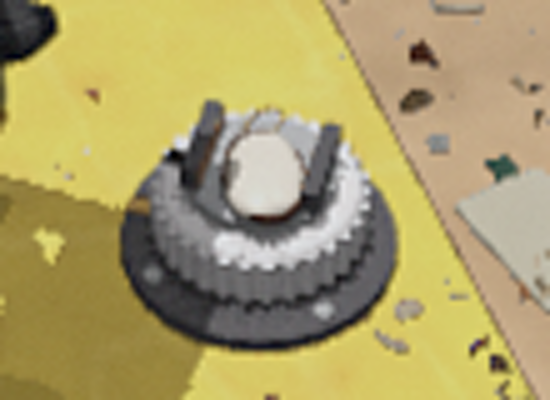

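The mark at (175,156), azimuth about 146°, is level with the pointer (148°) for the second time. The pendant still lies in the jaws and the arm is clear.

```bash
python3 -c "
from rig import env
print(env.close_job())"
```

```text
the job is handed in; nothing more can be done
None
```

I rolled the loaded vise's collar two turns anticlockwise and handed the job in: in the last picture its mark is within about 3° of the pointer and the pendant is still in the jaws; the hand-in gave no verdict.

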